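Full-stroke seating of a calibration plunger

ROBOT

A 6-joint arm with a two-finger parallel gripper is mounted at the origin on the work surface. World frame = base frame: x ahead of the robot, y to its left, z up, the work surface at z = 0. Lengths are in m, angles in degrees, forces in N, time in s.
With the tool pointing down it reaches from about 0.3 to 0.75 m from the base axis. Payload 8.5 kg.
Tool frame: the origin (TCP) lies midway between the tips of the shut fingers; the grasp point (between the pads) lies 19 mm behind it; z points along the fingers, y is the direction in which the jaws open and shut (so a half turn about z gives the same grasp; the last joint's range is limited). The gripper opens to 85 mm and grips with 20 to 120 N. Pads are 22 mm wide; open, the fingers measure 114 mm over their backs; the gripper's body (76 mm by 85 mm) begins 54 mm behind the grasp point. The pads swing forward as they close: fully open they stand 13 mm farther back than shut.
Start: joints at [61.748, 21.807, 74.336, -0, 83.858, -12.336], TCP at [0.151, 0.529, 0.231] pointing down, gripper open.
Joint ranges: [-178.18, 178.18], [-50.72, 133.34], [12.68, 142.11], [-81.47, 261.47], [9.98, 163.14], [-165.26, 165.26]. Speed limits (degrees/s): [136.94, 136.94, 180, 180, 180, 180].

INTERFACE

Orientations are given as a 3x3 rotation matrix whose columns are the frame's x, y, z axes.
In Python, from rig import env, viewer, ticket gives the robot as it stands. The module is installed in compiled form; this text tells all that it offers.
- The arm moves only by the shell command python3 -m pendant 'ROWS' [FORCE]. ROWS is JSON, a list of rows, each a list of 3 entries, a list of its own where there are three numbers: the shift along the world's x, y, z in mm, then the turn about the world's z in rad, then the opening, from -1 (shut) to 1 (fully open). A call has 1 to 12 rows; each row shifts and turns the pose as measured when the row begins; what a row does not reach is not made up. A row lasts 1/8 s, in which the tool goes at most 62.5 mm and 10.7 degrees, less where a joint would pass 70% of its speed; a pose out of reach is approached as far as the arm can. A call with a gripper value outside its range is refused whole. The fingers move at their own pace and stop on an object; FORCE is the grip in N (left out, the last holds). Time passes only in rows, so rows that do not move let the fingers close. It gives the time, the measured TCP pose, the force and the opening at its end, in the units of the state.
- env.observe(): the state, without advancing time (a new reading comes with each control period).
- viewer.get_image(name): name is "side" or "top"; returns (picture, depth): 400x640x3 uint8, red, green, blue; 400x640 float32, m along the optical axis (not along the pixel's ray), 0 where there is no reading.
- viewer.camera_params(name): a dict with "fx", "fy", "cx", "cy" (pixels), "D" ([k1, k2, p1, p2, k3] as OpenCV has them; the pictures are not rectified), "rvec" (rotation vector, rad) and "tvec" (3), from world to camera coordinates, as OpenCV has them. Camera axes: x right, y down, z forward; pixel columns grow to the right and rows downward; lengths in m; the calibration is good to about 2 mm. A picture is of the moment at which its call begins. camera_params takes no time and is no camera call.
- ticket.close_job(): hands the job in, once; it reports no verdict.
The state is a dict: "time_s": time; "q": joint angles; "qvel": joint speeds; "joint_efforts": joint torques, N m; "position": TCP position; "tool_rot": TCP orientation; "ft_force": force on the tool from outside, world axes, zero at the start; "wrist_torque": the same for the moment, N m; "grip_width": finger opening in m.
Only numpy, scipy, OpenCV 4.12 (cv2) and the standard library are available. Lean on these libraries where they do the work, as an engineer would, in place of code of your own. Each camera call takes 0.05 s, during which the arm holds its last target. There are 200 camera calls.

TASK

Take the plunger rod out of its stand and push it gently down one of the three wells of the aluminium calibration block, sliding the stiff follower ahead of it until it bottoms. Only one well takes the full stroke, and they all look alike: in that well the rod's groove comes level with the block's top when the rod is bottomed, in the others it stops well short; leave the rod standing released in the full-stroke well with its groove level with the rim. Never press the rod on the block or into a well with more than 35 N, and do not disturb the bottle, the vial or the screwdriver.

Things in the scene. Friction and masses are not known exactly. Their poses are not given: they have to be found in the camera images.
- rod: Loose plunger rod upright in the stand, 136 mm long, about 0.15 kg. Origin: centre of its lower tip, z up along the rod. Steel stem 14 mm thick from 0 to 86 mm (tip chamfered to 9 mm over the first 4 mm), a 3 mm wide dark groove round it at 64 mm, then a ribbed round aluminium handle 22 mm thick from 86 to 136 mm, to be grasped. At the start its tip is 10 mm above the table.
- ring (a point): Centre of the rod's depth groove, on the rod's axis 64 mm above its tip.
- block: Fixed aluminium block, 72 x 142 x 90 mm (x, y, z), on a thin black base plate (100 x 170 x 8 mm). Origin: centre of the underside, on the table, z up; flat top at z = 90 mm. Three round wells in a row along its y, 16 mm bore, 45 mm apart. Which well is the full-stroke one changes from start to start and cannot be seen: hidden distance pieces lie under the followers.
- well_a (a point): Centre of the mouth of the +y well, at the block's top. In each well a black follower (rubber disc filling the bore) starts with its face 8 to 18 mm below the top, slides down when pushed with 5 to 8 N and stays where it is left.
- well_b (a point): Centre of the mouth of the middle well, at the block's top. In one of the three wells the rod's tip bottoms 64 mm below the top (groove level with the rim), in the other two 44 mm below (groove 20 mm above the rim). The bottom is rigid: the force rises sharply there.
- well_c (a point): Centre of the mouth of the -y well, at the block's top. A rod pushed off-centre or askew can bind on the bore's wall before it bottoms; easing off and recentring frees it.
- stand: Fixed black plastic stand, 60 x 60 x 40 mm, origin at the centre of its underside. The rod stands in its central hole, 16.5 mm wide and 30 mm deep.
- bottle: Bystander: amber jar with white cap, 56 mm in diameter, 85 mm tall, origin at the centre of its underside.
- vial: Bystander: small clear jar with white cap, 36 mm in diameter, 60 mm tall, origin at the centre of its underside.
- driver: Bystander: screwdriver, 180 mm long, lying on the table, its origin under its middle, x along its length.

How it is judged:
By the outcome, as a careful person would: the job done as asked, in the order asked, and still so for the second after the job is handed in, with the robot touching nothing.
It also fails if it takes over 72 s, if anything falls off the work surface, if the arm or the gripper's body presses on something with over 40 N, if the wrist force passes 120 N, or if a joint passes its speed limit or range.

## Working session

There is one attempt and no reset: what is moved stays moved. The work goes in short steps, Python scripts to look and compute and a shell command to move; the robot and the scene stay as the last step left them, time stands still between calls to the robot, and variables do not carry over. Pictures are saved under pics/ and viewed, about 8 in all and at most 12, crops included, and the job is handed in when it is done.

```bash
mkdir -p pics; cat > h.py <<'E'
import numpy as np, cv2
from rig import env, viewer, ticket
def cam(n):
    p=viewer.camera_params(n); K=np.array([[p['fx'],0,p['cx']],[0,p['fy'],p['cy']],[0,0,1]],float)
    R=cv2.Rodrigues(np.array(p['rvec'],float))[0]; t=np.array(p['tvec'],float).ravel()
    return K,np.array(p['D'],float),R,t
def ray(n,uv):
    K,D,R,t=cam(n); x=cv2.undistortPoints(np.array(uv,float).reshape(-1,1,2),K,D).reshape(-1,2)
    return -R.T@t,(np.c_[x,np.ones(len(x))])@R
def plane(n,uv,z):
    o,d=ray(n,uv); return o+d*((z-o[2])/d[:,2])[:,None]
def proj(n,P):
    K,D,R,t=cam(n); return cv2.projectPoints(np.array(P,float).reshape(-1,1,3),cv2.Rodrigues(R)[0],t,K,D)[0].reshape(-1,2)
def cloud(n,dep):
    v,u=np.mgrid[:400,:640]; o,d=ray(n,np.c_[u.ravel(),v.ravel()]); 
    return (o+d*dep.ravel()[:,None]).reshape(400,640,3)
E
python3 - <<'E'
from h import *
for n in('top','side'):
    im,d=viewer.get_image(n); cv2.imwrite(f'pics/{n}0.png',im[:,:,::-1]); np.savez(f'{n}0.npz',im=im,d=d); print(n,cam(n)[0][0,0],-cam(n)[2].T@cam(n)[3], cam(n)[2][2])
s=env.observe();print(s['time_s'],s['position'],s['tool_rot'],s['ft_force'],s['grip_width'])
E
```

```text
top 430.0763985334285 [ 0.35928546 -0.06669457  1.09833347] [ 0.17359599 -0.01454147 -0.98470959]
side 475.33692824622807 [0.28171951 0.57177171 0.6976064 ] [ 0.28646569 -0.69808023 -0.65621749]
0.1 [0.15072563 0.52868174 0.23076985] [[-9.61647172e-01  2.74288834e-01 -5.94356102e-04]
 [ 2.74289356e-01  9.61646529e-01 -1.14162621e-03]
 [ 2.58425162e-04 -1.26086717e-03 -9.99999172e-01]] [0.00230512 0.28104124 1.15741862] 0.08534066081062866
```

View pics/top0.png

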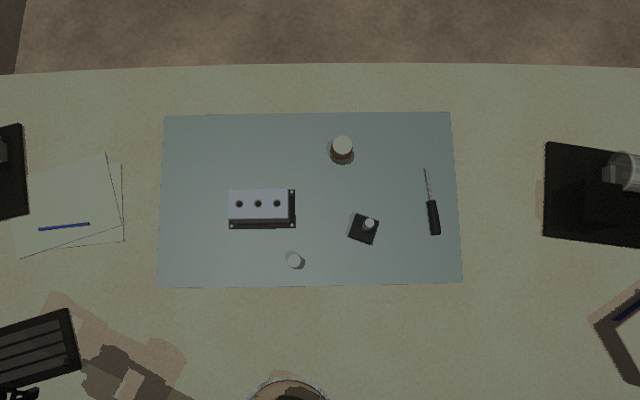

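View pics/side0.png

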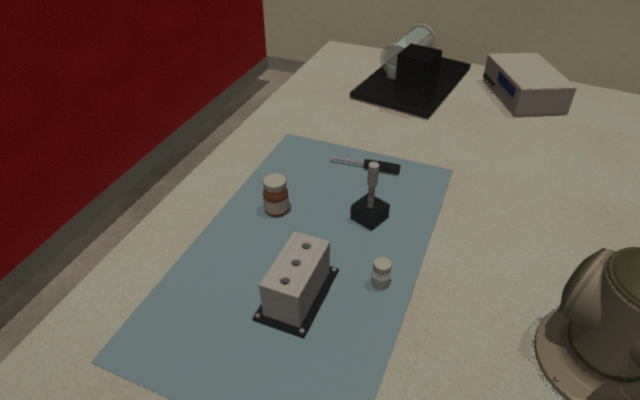

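The top view shows the wells near (239,203), (258,203), (277,203) and the rod handle near (369,223) in the stand. The side view shows the wells near (306,245), (296,262), (285,281) and the handle near (373,172). The bottle, vial and driver are clear of these. Next I measure them.

```bash
python3 - <<'E'
from h import *
I={n:np.load(f'{n}0.npz') for n in('top','side')}
W={}
for n,c in(('top',[(239,203),(258,203),(277,203)]),('side',[(285,281),(296,262),(306,245)])):
    g=cv2.cvtColor(I[n]['im'],cv2.COLOR_RGB2GRAY).astype(float); out=[]
    for u,v in c:
        r=8; p=g[v-r:v+r+1,u-r:u+r+1]; w=np.clip(np.percentile(p,75)*0.85-p,0,40)
        yy,xx=np.mgrid[-r:r+1,-r:r+1]; m=(xx**2+yy**2<=49); w=w*m
        out.append((u+(w*xx).sum()/w.sum(),v+(w*yy).sum()/w.sum()))
    W[n]=plane(n,out,.09); print(n,np.round(out,1).tolist()); print(W[n].round(4), np.linalg.norm(np.diff(W[n],axis=0),axis=1))
    x=cloud(n,I[n]['d']); 
    # block top by depth
    m=(abs(x[...,2]-.09)<.006)&(np.linalg.norm(x[...,:2]-W[n][1,:2],axis=2)<.1); b=cv2.minAreaRect(x[m][:,:2].astype(np.float32)); print('block',b,m.sum(),x[m][:,2].mean())
    u,v=(369,223) if n=='top' else (373,172)
    mm=np.zeros(m.shape,bool); mm[v-40:v+60,u-40:u+40]=1
    for lo,hi in((.142,.152),(.1,.14),(.05,.094),(.035,.045),(.097,.15)):
        q=x[mm&(x[...,2]>lo)&(x[...,2]<hi)]
        if len(q): print(lo,hi,len(q),q.mean(0).round(4),q.min(0).round(4),q.max(0).round(4))
    # others
    for nm,(z0,z1),(pu,pv) in(('bottle',(.07,.1),(342,144) if n=='top' else (275,182)),('vial',(.05,.075),(295,260) if n=='top' else (382,265))):
        k=np.zeros(m.shape,bool);k[pv-20:pv+20,pu-20:pu+20]=1;q=x[k&(x[...,2]>z0)&(x[...,2]<z1)]
        print(nm,len(q),q.mean(0).round(3) if len(q) else '')
ims=[cv2.resize(I[n]['im'][v-40:v+40,u-50:u+50,::-1],None,fx=7,fy=7,interpolation=2)[:, :] for n,u,v in(('top',369,223),('side',373,185))]
cv2.imwrite('pics/c.png',cv2.resize(np.hstack(ims),None,fx=.57,fy=.57))
E
```

```text
top [[238.8, 203.5], [257.6, 203.2], [276.4, 202.9]]
[[0.5388 0.104  0.09  ]
 [0.5387 0.0591 0.09  ]
 [0.5387 0.0144 0.09  ]] [0.04496869 0.04471993]
block ((0.5401776432991028, 0.05867764726281166), (0.07329554855823517, 0.14006474614143372), 0.020163167268037796) 1679 0.09083374605757828
0.142 0.152 70 [ 0.4817 -0.1968  0.1468] [ 0.4725 -0.2062  0.1423] [ 0.4914 -0.1875  0.1514]
0.1 0.14 28 [ 0.4765 -0.1918  0.1229] [ 0.471  -0.2047  0.1037] [ 0.4905 -0.1861  0.14  ]
0.05 0.094 7 [ 0.478  -0.193   0.0652] [ 0.4753 -0.1976  0.0593] [ 0.4822 -0.19    0.0717]
0.035 0.045 463 [ 0.4793 -0.195   0.0409] [ 0.4435 -0.2343  0.0353] [ 0.5188 -0.1607  0.045 ]
0.097 0.15 99 [ 0.48   -0.1953  0.1387] [ 0.471  -0.2062  0.0973] [ 0.4914 -0.1861  0.1498]
bottle 333 [ 0.68  -0.146  0.085]
vial 152 [ 0.404 -0.024  0.061]
side [[284.5, 280.8], [295.5, 262.6], [305.8, 245.8]]
[[0.537  0.1063 0.09  ]
 [0.5371 0.0612 0.09  ]
 [0.5371 0.0163 0.09  ]] [0.04511249 0.04487109]
block ((0.5384061336517334, 0.05997366085648537), (0.07416530698537827, 0.14524425566196442), 0.01929447427392006) 2567 0.09060794474145821
0.142 0.152 70 [ 0.4792 -0.1936  0.1454] [ 0.4688 -0.2066  0.1421] [ 0.4901 -0.1846  0.1479]
0.1 0.14 169 [ 0.4782 -0.1889  0.1207] [ 0.468  -0.1981  0.1005] [ 0.4914 -0.1829  0.1398]
0.05 0.094 104 [ 0.4792 -0.1923  0.0722] [ 0.4727 -0.1995  0.0505] [ 0.4871 -0.1881  0.0933]
0.035 0.045 509 [ 0.4786 -0.1911  0.0409] [ 0.4415 -0.2325  0.0352] [ 0.5182 -0.1579  0.0449]
0.097 0.15 254 [ 0.4785 -0.1903  0.127 ] [ 0.468  -0.2066  0.0977] [ 0.4914 -0.1829  0.1479]
bottle 374 [ 0.679 -0.14   0.084]
vial 257 [ 0.402 -0.02   0.059]
```

View pics/c.png

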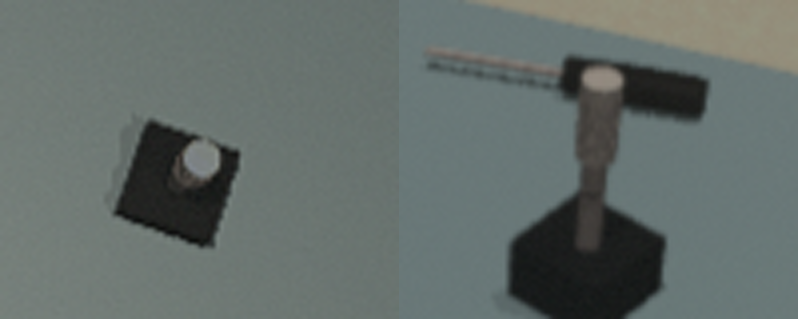

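Rod axis ≈ (0.4805, -0.195), wells ≈ (0.538, 0.105 / 0.060 / 0.0155). The spacing and heights agree with the given sizes. Moving to above the rod, with the jaws aligned to y.

```bash
python3 -m pendant '[[[25,-55,0],0.14,1],[[25,-55,0],0.137,1],[[25,-55,0],0,1],[[25,-55,0],0,1],[[25,-55,0],0,1],[[25,-55,0],0,1],[[25,-55,0],0,1],[[25,-55,0],0,1],[[25,-55,0],0,1],[[25,-55,0],0,1],[[25,-55,0],0,1],[[0,0,0],0,1]]' 40; python3 -c "
from h import *
s=env.observe();print(s['tool_rot'].__repr__(),s['q'],s['ft_force'])"
```

```text
time_s: 1.6
position: [0.429, -0.0973, 0.228]
tool_rot: [[-1.0, -0.01, -0.0], [-0.01, 1.0, -0.002], [0.0, -0.002, -1.0]]
ft_force: [-0.0, 1.5, -0.0]
grip_width: 0.0853
array([[-9.99951676e-01, -9.81930294e-03, -4.76878803e-04],
       [-9.81820593e-03,  9.99949267e-01, -2.25069577e-03],
       [ 4.98954873e-04, -2.24590491e-03, -9.99997353e-01]]) [ -28.19469595   10.87110519   90.83824338   -0.12927095   78.25383415
 -118.73100308] [-0.04876196  1.50817866 -0.00392504]
```

```bash
python3 -m pendant '[[[26,-49,0],-0.005,1],[[26,-49,0],0,1],[[0,0,0],0,1],[[0,0,0],0,1]]'; python3 - <<'E'
from h import *
for n in('top','side'):
    im,d=viewer.get_image(n); u,v=proj(n,[[.4805,-.195,.16]])[0].astype(int)
    im=im.copy()
    np.savez(f'{n}1.npz',im=im,d=d)
a=[cv2.resize(np.load(f'{n}1.npz')['im'][v-60:v+60,u-65:u+65,::-1],(390,360)) for n in('top','side') for u,v in [proj(n,[[.4805,-.195,.16]])[0].astype(int)]]
cv2.imwrite('pics/d.png',np.hstack(a))
E
```

```text
time_s: 2.1
position: [0.481, -0.1953, 0.227]
tool_rot: [[-1.0, -0.006, -0.003], [-0.006, 1.0, 0.001], [0.003, 0.001, -1.0]]
ft_force: [-0.3, 0.4, 0.1]
grip_width: 0.0854
```

View pics/d.png

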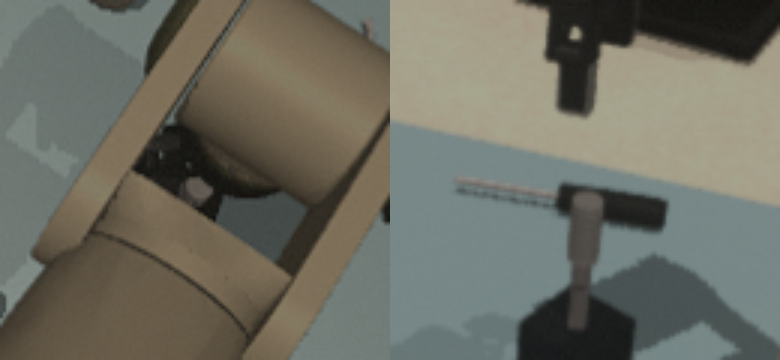

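The gripper is directly over the rod: in the side crop it is at (575,90) and the handle at (585,210). Descending and closing.

```bash
python3 -m pendant '[[[0,0,-40],0,1],[[0,0,-40],0,1],[[0,0,-35],0,1],[[0,0,-8],0,1],[[0,0,0],0,1]]'; python3 -m pendant '[[[0,0,0],0,-0.2],[[0,0,0],0,-0.8],[[0,0,0],0,-0.8],[[0,0,0],0,-0.8],[[0,0,0],0,-0.8],[[0,0,0],0,-0.8],[[0,0,0],0,-0.8],[[0,0,0],0,-0.8]]' 40
```

```text
time_s: 2.82
position: [0.4806, -0.1905, 0.1048]
tool_rot: [[-1.0, -0.012, 0.002], [-0.012, 1.0, -0.003], [-0.002, -0.003, -1.0]]
ft_force: [0.1, 1.0, -0.1]
grip_width: 0.0853
time_s: 3.82
position: [0.4819, -0.1923, 0.1083]
tool_rot: [[-1.0, -0.013, 0.007], [-0.013, 1.0, -0.009], [-0.007, -0.009, -1.0]]
ft_force: [-0.4, -0.5, -0.6]
grip_width: 0.0209
```

```bash
python3 -m pendant '[[[0,0,15],0,-0.8],[[0,0,20],0,-0.8],[[0,0,30],0,-0.8],[[0,0,30],0,-0.8],[[0,0,30],0,-0.8]]'; for i in 1 2 3; do python3 -m pendant '[[[0,0,0],0,-0.8]]'; done; python3 - <<'E'
from h import *
for i in range(3):
    im,d=viewer.get_image('side'); s=env.observe(); print(np.round(s['position'],4),np.round(s['tool_rot'][2],4), s['ft_force'])
p=np.array(s['position']); u,v=proj('side',[p])[0].astype(int); x=cloud('side',d)
r=im[max(v-50,0):v+70,u-60:u+60]; cv2.imwrite('pics/e.png',cv2.resize(r[:,:,::-1],None,fx=4,fy=4,interpolation=2)); np.savez('side2.npz',im=im,d=d); print(u,v)
E
```

```text
time_s: 4.45
position: [0.4801, -0.1895, 0.2334]
tool_rot: [[-1.0, -0.013, 0.0], [-0.013, 1.0, -0.0], [-0.0, -0.0, -1.0]]
ft_force: [0.6, 0.2, -1.3]
grip_width: 0.0212
time_s: 4.58
position: [0.4806, -0.1894, 0.2348]
tool_rot: [[-1.0, -0.013, 0.003], [-0.013, 1.0, -0.001], [-0.003, -0.002, -1.0]]
ft_force: [0.4, -0.7, -2.4]
grip_width: 0.021
time_s: 4.7
position: [0.4802, -0.1889, 0.2334]
tool_rot: [[-1.0, -0.013, 0.001], [-0.013, 1.0, 0.0], [-0.001, 0.0, -1.0]]
ft_force: [0.4, -0.4, -2.2]
grip_width: 0.0211
time_s: 4.82
position: [0.4798, -0.1886, 0.2322]
tool_rot: [[-1.0, -0.013, -0.0], [-0.013, 1.0, 0.002], [0.0, 0.002, -1.0]]
ft_force: [-0.0, 0.1, -1.4]
grip_width: 0.0212
[ 0.4798 -0.1886  0.2321] [ 6.0e-04  1.9e-03 -1.0e+00] [-0.20833108  0.62239212 -1.87604018]
[ 0.4799 -0.1887  0.2323] [ 3.0e-04  1.6e-03 -1.0e+00] [ 0.04806788  0.48928511 -1.57530024]
[ 0.48   -0.1888  0.2326] [-2.0e-04  1.2e-03 -1.0e+00] [ 0.84072584 -0.29368412 -1.33581863]
375 128
```

View pics/e.png

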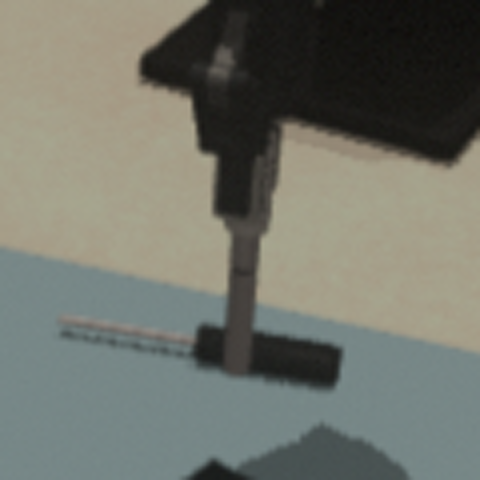

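```bash
python3 - <<'E'
from h import *
z=np.load('side2.npz'); g=cv2.cvtColor(z['im'],cv2.COLOR_RGB2HSV); u0,v0=315,78
uv=np.array([[238,374],[242.5,271],[247,232]])/4-.4+[u0,v0]   # tip, groove, handle base
p=np.array([.4799,-.1887,.2325])
K,D,R,t=cam('side')
o,d=ray('side',uv)
for dd,l in zip(d,(0,.064,.086)):
    # point on ray closest in xy to the TCP axis
    s=(dd[:2]@(p[:2]-o[:2]))/(dd[:2]@dd[:2]); q=o+s*dd; print(q.round(4),'implied tip z',round(q[2]-l,4),'xy err',(q[:2]-p[:2]).round(4))
print(proj('side',[p+[0,0,-.095],p+[0,0,-.031],p+[0,0,.044]]),uv)
x=cloud('side',z['d'])
q=x[(abs(x[...,0]-p[0])<.025)&(abs(x[...,1]-p[1])<.025)&(x[...,2]>.1)&(x[...,2]<.225)]
for a in np.arange(.12,.22,.015):
    k=q[(q[:,2]>a)&(q[:,2]<a+.015)]; print(round(a,3),len(k),k.mean(0).round(4) if len(k) else '')
print(q[:,2].min())
E
```

```text
[ 0.4756 -0.1898  0.135 ] implied tip z 0.135 xy err [-0.0043 -0.0011]
[ 0.4777 -0.1893  0.1961] implied tip z 0.1321 xy err [-0.0022 -0.0006]
[ 0.4772 -0.1894  0.2181] implied tip z 0.1321 xy err [-0.0027 -0.0007]
[[371.98856981 169.91679184]
 [374.26933419 142.9035207 ]
 [377.16192609 108.11469386]] [[374.1   171.1  ]
 [375.225 145.35 ]
 [376.35  135.6  ]]
0.12 0 
0.135 39 [ 0.4755 -0.1858  0.1438]
0.15 41 [ 0.4764 -0.1855  0.1579]
0.165 45 [ 0.4762 -0.1849  0.1725]
0.18 43 [ 0.4761 -0.1848  0.1873]
0.195 53 [ 0.4767 -0.1847  0.2027]
0.21 47 [ 0.476  -0.183   0.2188]
0.1355098304096759
```

Tip is 98.5 mm below the TCP, as expected. The rod sits about 2.5 mm towards -x of the TCP, so the TCP targets are roughly x 0.540, y 0.017 / 0.0615 / 0.1065. Going above well_c.

```bash
python3 -m pendant '[[[12,41,0],0,-0.8],[[12,41,0],0,-0.8],[[12,41,0],0,-0.8],[[12,41,0],0.006,-0.8],[[12,41,0],0.006,-0.8],[[0,0,-10],0,-0.8],[[0,0,-10],0,-0.8],[[0,0,0],0,-0.8]]'; cat > look.py <<'E'
import sys; from h import *
k=sys.argv[1]; im,d=viewer.get_image('side'); s=env.observe(); p=np.array(s['position']); print(p.round(4),np.round(s['tool_rot'],4)[2],np.round(s['ft_force'],2))
np.savez(f'side_{k}.npz',im=im,d=d); r=im[190:320,245:345]; cv2.imwrite(f'pics/{k}.png',cv2.resize(r[:,:,::-1],None,fx=4.5,fy=4.5,interpolation=2))
x=cloud('side',d); q=x[(abs(x[...,0]-p[0])<.02)&(abs(x[...,1]-p[1])<.02)&(x[...,2]>.094)&(x[...,2]<p[2]-.015)]
if len(q): print('stem cloud',len(q),q.mean(0).round(4),q[:,2].min())
E
python3 look.py f
```

```text
time_s: 5.98
position: [0.5405, 0.0211, 0.2083]
tool_rot: [[-1.0, -0.022, -0.005], [-0.022, 1.0, 0.002], [0.005, 0.002, -1.0]]
ft_force: [0.2, -0.2, -1.8]
grip_width: 0.0213
[0.5407 0.0209 0.2087] [ 0.0038  0.0023 -1.    ] [-0.43 -0.03 -0.91]
stem cloud 281 [0.5362 0.0235 0.1548] 0.0943520273847388
```

View pics/f.png

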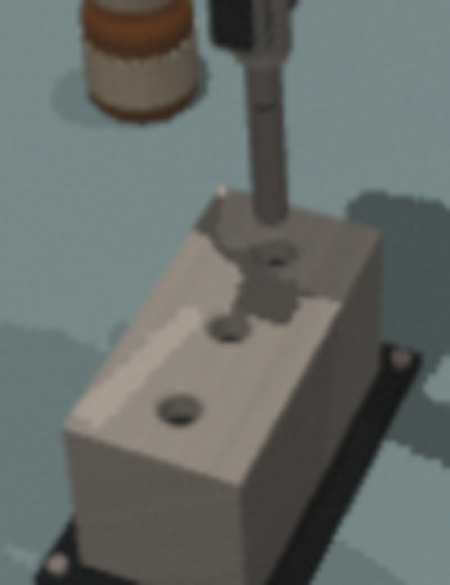

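```bash
python3 - <<'E'
from h import *
a=plane('side',[[304.8,238.6]],.1095); b=plane('side',[[304.8,237.8]],.1095); print(a,b)
E
python3 -m pendant '[[[-0.5,-2.5,-4],0,-0.8],[[0,0,-4],0,-0.8],[[0,0,0],0,-0.8]]';python3 look.py g
```

```text
[[0.5377411  0.01812866 0.1095    ]] [[0.53856265 0.01624726 0.1095    ]]
time_s: 6.4
position: [0.5402, 0.0167, 0.2007]
tool_rot: [[-1.0, -0.02, -0.003], [-0.02, 1.0, 0.002], [0.003, 0.002, -1.0]]
ft_force: [-0.3, -0.2, -2.0]
grip_width: 0.0209
[0.5403 0.0168 0.2009] [ 0.0026  0.0018 -1.    ] [-0.55  0.11 -2.31]
stem cloud 271 [0.536  0.0193 0.1475] 0.10281954315796848
```

```bash
python3 -m pendant '[[[-0.5,1.5,-4],0,-0.8],[[0,0,-4],0,-0.8]]';python3 -m pendant '[[[0,0,-4],0,-0.8],[[0,0,-2],0,-0.8]]';python3 -m pendant '[[[0,0,-3],0,-0.8]]'
```

```text
time_s: 6.7
position: [0.5399, 0.0184, 0.1929]
tool_rot: [[-1.0, -0.02, -0.002], [-0.02, 1.0, 0.002], [0.002, 0.002, -1.0]]
ft_force: [0.1, -0.5, -1.5]
grip_width: 0.0211
time_s: 6.95
position: [0.5398, 0.0185, 0.1861]
tool_rot: [[-1.0, -0.02, -0.002], [-0.02, 1.0, 0.002], [0.002, 0.002, -1.0]]
ft_force: [-0.3, 0.1, -2.2]
grip_width: 0.021
time_s: 7.08
position: [0.5399, 0.0185, 0.183]
tool_rot: [[-1.0, -0.02, -0.002], [-0.02, 1.0, 0.002], [0.002, 0.002, -1.0]]
ft_force: [0.4, -0.3, -2.3]
grip_width: 0.0214
```

```bash
for i in 1 2 3 4; do python3 -m pendant '[[[0,0,-3],0,-0.8]]' | grep -E 'pos|ft'; done
```

```text
position: [0.54, 0.0184, 0.1799]
ft_force: [0.4, 0.1, -1.5]
position: [0.54, 0.0184, 0.1767]
ft_force: [0.2, -0.6, -0.5]
position: [0.5401, 0.0183, 0.1737]
ft_force: [0.2, 0.0, 4.8]
position: [0.5404, 0.0183, 0.1712]
ft_force: [-1.6, 0.2, 4.7]
```

```bash
for i in 1 2 3 4 5 6; do python3 -m pendant '[[[0,0,-3],0,-0.8]]' | grep -E 'pos|ft'; done
```

```text
position: [0.5406, 0.0183, 0.1688]
ft_force: [-1.8, 0.1, 5.8]
position: [0.5407, 0.0183, 0.1664]
ft_force: [-2.0, -0.7, 6.5]
position: [0.5407, 0.0183, 0.164]
ft_force: [-1.3, -0.6, 6.2]
position: [0.5408, 0.0183, 0.1616]
ft_force: [-2.9, 0.4, 7.3]
position: [0.5408, 0.0183, 0.1594]
ft_force: [-0.8, -0.3, 7.2]
position: [0.5407, 0.0182, 0.157]
ft_force: [-1.4, 0.2, 7.4]
```

```bash
for i in 1; do python3 -m pendant '[[[-0.6,0,-2.5],0,-0.8]]' | grep -E 'pos|ft'; done; for i in 1 2 3 4 5; do python3 -m pendant '[[[-0.2,0,-2.5],0,-0.8]]' | grep -E 'pos|ft'; done
```

```text
position: [0.5403, 0.0182, 0.1552]
ft_force: [-0.8, -0.2, 7.7]
position: [0.5403, 0.0182, 0.1535]
ft_force: [-1.4, 0.2, 7.2]
position: [0.5402, 0.0182, 0.1518]
ft_force: [-1.6, 0.5, 6.6]
position: [0.5401, 0.0181, 0.15]
ft_force: [-2.0, -0.1, 7.7]
position: [0.5401, 0.0179, 0.1483]
ft_force: [-0.7, -3.0, 6.5]
position: [0.54, 0.0177, 0.1465]
ft_force: [-2.7, -0.4, 6.6]
```

```bash
for i in 1 2 3 4; do python3 -m pendant '[[[-0.2,0.1,-2.5],0,-0.8]]' | grep -E 'pos|ft'; done
```

```text
position: [0.5399, 0.0176, 0.1446]
ft_force: [-1.6, -0.9, 6.3]
position: [0.5403, 0.0176, 0.1436]
ft_force: [-3.2, 0.4, 21.1]
position: [0.5412, 0.0174, 0.1434]
ft_force: [-3.4, -0.5, 21.9]
position: [0.5419, 0.0171, 0.1433]
ft_force: [-3.2, -0.3, 18.3]
```

Well_c bottoms sharply at about 44–45 mm, so it is a short one. Withdrawing and going to well_b.

```bash
python3 -m pendant '[[[-0.8,0.3,3],0,-0.8],[[-0.7,0.2,8],0,-0.8],[[0,0,15],0,-0.8],[[0,0,15],0,-0.8]]';python3 -m pendant '[[[0,0,12],0,-0.8],[[0,0,8],0,-0.8],[[0,22,0],0,-0.8],[[0,22,0],0,-0.8],[[0,0,0],0,-0.8]]'; python3 look.py hh
```

```text
time_s: 10.07
position: [0.54, 0.0175, 0.1847]
tool_rot: [[-1.0, -0.021, 0.022], [-0.021, 1.0, -0.006], [-0.022, -0.007, -1.0]]
ft_force: [0.1, 0.3, -1.5]
grip_width: 0.0211
time_s: 10.7
position: [0.5399, 0.0626, 0.2065]
tool_rot: [[-1.0, -0.02, 0.022], [-0.02, 1.0, -0.005], [-0.022, -0.006, -1.0]]
ft_force: [0.9, -1.7, -1.5]
grip_width: 0.0213
[0.54   0.0619 0.2064] [-0.0221 -0.0062 -0.9997] [ 0.21 -0.77 -1.57]
stem cloud 286 [0.535  0.0657 0.1532] 0.11000257674689662
```

View pics/hh.png

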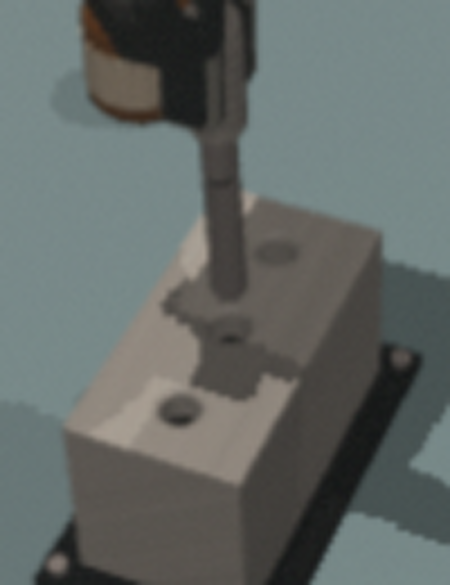

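The rod is over well_b: tip at (229,297), groove at (222,183), well_b at (229,328). The tool has tilted by about 1.3°, so I check the rod's tilt and the tip position.

```bash
python3 - <<'E'
from h import *
c=lambda u,v:[245+u/4.5-.4,190+v/4.5-.4]
tz=.2064-.098
for nm,t,g in(('c',(271,220),(265,103)),('b',(229,294),(222,183))):
    z=.1102 if nm=='c' else tz
    T=plane('side',[c(*t)],z)[0]; pr=proj('side',[T,T+[0,0,.064],T+[.003,0,.064],T+[0,.003,.064]]); crop=(pr-[245,190]+.4)*4.5; print(nm,T.round(4),crop.round(1).tolist(),'groove seen',g)
print(plane('side',[c(229,328),c(180,410)],.09))
E
```

```text
c [0.5375 0.0185 0.1102] [[271.0, 220.0], [267.2, 97.2], [259.9, 95.2], [264.0, 102.0]] groove seen (265, 103)
b [0.5369 0.0602 0.1084] [[229.0, 294.0], [222.8, 170.9], [215.3, 168.7], [219.3, 176.1]] groove seen (222, 183)
[[0.53726931 0.06091351 0.09      ]
 [0.53691228 0.10599436 0.09      ]]
```

Tip and well_b agree to within 1 mm and the rod is vertical. Descending.

```bash
python3 -m pendant '[[[0,0.6,-6],0,-0.8],[[0,0,-6],0,-0.8],[[0,0,-4],0,-0.8]]'| grep -E 'pos|ft';for i in 1 2 3 4 5 ; do python3 -m pendant '[[[0,0,-3],0,-0.8]]' | grep -E 'pos|ft'; done
```

```text
position: [0.54, 0.061, 0.1891]
ft_force: [-0.1, 0.2, -1.9]
position: [0.5399, 0.0607, 0.1857]
ft_force: [-0.6, 0.7, -1.8]
position: [0.54, 0.0607, 0.1825]
ft_force: [1.4, 0.3, -1.5]
position: [0.5402, 0.0607, 0.1795]
ft_force: [0.7, 0.2, -1.4]
position: [0.5403, 0.0607, 0.1763]
ft_force: [0.5, 0.2, -1.7]
position: [0.5403, 0.0607, 0.1731]
ft_force: [-0.0, 0.3, 4.9]
```

```bash
for i in 1 2 3 4 5 6 7 8 9; do python3 -m pendant '[[[-0.2,0.1,-3],0,-0.8]]' | grep -E 'pos|ft'; done
```

```text
position: [0.5405, 0.0608, 0.1708]
ft_force: [-1.3, 0.3, 5.1]
position: [0.5405, 0.0608, 0.1684]
ft_force: [-0.4, -0.3, 6.5]
position: [0.5405, 0.0608, 0.1661]
ft_force: [-1.4, 0.3, 5.0]
position: [0.5404, 0.0609, 0.1637]
ft_force: [-1.4, 0.1, 5.5]
position: [0.5403, 0.0609, 0.1613]
ft_force: [-1.1, -0.1, 6.2]
position: [0.5402, 0.0609, 0.159]
ft_force: [-1.5, 0.2, 5.4]
position: [0.5401, 0.061, 0.1566]
ft_force: [-0.6, 0.8, 5.4]
position: [0.5401, 0.061, 0.1542]
ft_force: [-1.6, -0.2, 5.7]
position: [0.54, 0.0611, 0.1519]
ft_force: [-1.8, 0.3, 5.5]
```

```bash
for i in 1 2 3 4 5; do python3 -m pendant '[[[-0.2,0.1,-2.5],0,-0.8]]' | grep -E 'pos|ft'; done
```

```text
position: [0.5398, 0.0611, 0.1499]
ft_force: [-0.4, -1.0, 4.9]
position: [0.5398, 0.0612, 0.1481]
ft_force: [-1.7, 0.1, 5.0]
position: [0.5397, 0.0612, 0.1462]
ft_force: [-2.0, 0.1, 5.3]
position: [0.5396, 0.0612, 0.1443]
ft_force: [-0.6, 0.5, 5.4]
position: [0.54, 0.0612, 0.1434]
ft_force: [-2.8, 0.4, 19.8]
```

Well_b bottoms at the same depth, so it is short too. Going to well_a.

```bash
python3 -m pendant '[[[0,0,3],0,-0.8],[[0,0.3,8],0,-0.8],[[0,0,15],0,-0.8],[[0,0,15],0,-0.8],[[0,0,12],0,-0.8],[[0,0,9],0,-0.8],[[0,22,0],0,-0.8],[[0,22,0],0,-0.8],[[0,0,0],0,-0.8]]'; python3 look.py ia
```

```text
time_s: 14.62
position: [0.5393, 0.1062, 0.2083]
tool_rot: [[-0.999, -0.018, 0.037], [-0.018, 1.0, -0.011], [-0.037, -0.012, -0.999]]
ft_force: [0.2, -0.6, -2.0]
grip_width: 0.0208
[0.5394 0.1055 0.2083] [-0.0366 -0.0121 -0.9993] [-0.86 -0.39 -1.63]
stem cloud 294 [0.535  0.109  0.1551] 0.11385823273589246
```

View pics/ia.png

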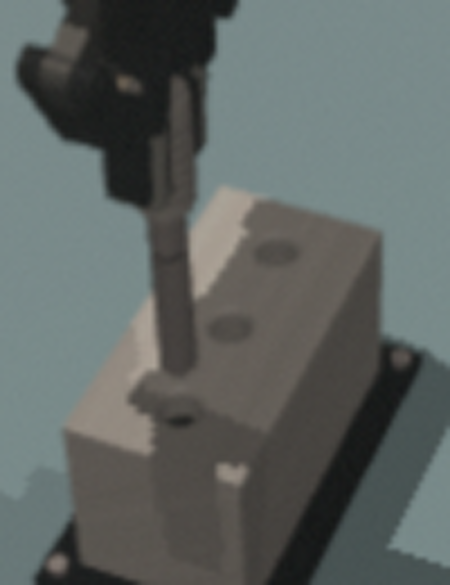

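Tip (179,373) lines up over well_a (180,410), with the same offset as at well_b. Descending.

```bash
python3 -m pendant '[[[0,0,-6],0,-0.8],[[0,0,-6],0,-0.8],[[0,0,-6],0,-0.8]]'| grep -E 'pos|ft';for i in 1 2 3 4 5 6; do python3 -m pendant '[[[0,0,-3],0,-0.8]]' | grep -E 'pos|ft'; done
```

```text
position: [0.5394, 0.1039, 0.189]
ft_force: [-0.3, 1.0, -1.1]
position: [0.5394, 0.1038, 0.1856]
ft_force: [-0.7, 2.2, 3.5]
position: [0.54, 0.1044, 0.1834]
ft_force: [-1.0, 4.7, 8.5]
position: [0.54, 0.1049, 0.1806]
ft_force: [-1.4, 3.6, 1.5]
position: [0.54, 0.1052, 0.1774]
ft_force: [0.4, 2.4, -0.1]
position: [0.5399, 0.1052, 0.1742]
ft_force: [-0.2, 2.2, -0.1]
position: [0.5402, 0.1052, 0.1715]
ft_force: [-1.7, 2.5, 5.3]
```

```bash
python3 -m pendant '[[[-0.2,0.9,-2],0,-0.8]]' | grep -E 'pos|ft'; for i in 1 2 3 4 5 6 7; do python3 -m pendant '[[[-0.2,0.2,-3],0,-0.8]]' | grep -E 'pos|ft'; done
```

```text
position: [0.5402, 0.1057, 0.1698]
ft_force: [-1.2, -0.9, 4.7]
position: [0.5402, 0.1057, 0.1671]
ft_force: [-1.4, 1.6, 4.9]
position: [0.5401, 0.1057, 0.1643]
ft_force: [-0.6, 2.1, 3.9]
position: [0.54, 0.1057, 0.1616]
ft_force: [-1.1, 1.8, 5.4]
position: [0.5399, 0.1057, 0.1588]
ft_force: [-1.3, 2.0, 4.9]
position: [0.5399, 0.1058, 0.156]
ft_force: [-1.0, 0.7, 4.2]
position: [0.5398, 0.1058, 0.153]
ft_force: [-1.2, 0.6, 5.0]
position: [0.5397, 0.1059, 0.1499]
ft_force: [-1.3, 0.0, 4.4]
```

```bash
for i in 1 2 3 4 5 6 7 8; do python3 -m pendant '[[[-0.1,0.2,-2.8],0,-0.8]]' | grep -E 'pos|ft'; done
```

```text
position: [0.5396, 0.106, 0.1469]
ft_force: [-0.9, 1.0, 4.7]
position: [0.5396, 0.106, 0.1439]
ft_force: [-2.4, -0.5, 5.0]
position: [0.5395, 0.1061, 0.1409]
ft_force: [-0.8, -0.9, 4.4]
position: [0.5395, 0.1062, 0.1379]
ft_force: [-0.1, -0.4, 4.5]
position: [0.5394, 0.1063, 0.1349]
ft_force: [-0.9, 0.2, 4.4]
position: [0.5394, 0.1063, 0.1319]
ft_force: [-1.5, -0.3, 4.3]
position: [0.5394, 0.1064, 0.1289]
ft_force: [-0.1, -0.4, 3.7]
position: [0.5393, 0.1065, 0.1259]
ft_force: [0.7, -1.2, 4.6]
```

Past 44 mm and still going, so well_a is the full-stroke one. Bottom is expected at about z 0.1234.

```bash
for i in 1 2 3; do python3 -m pendant '[[[0,0,-2],0,-0.8]]' | grep -E 'pos|ft'; done
```

```text
position: [0.5393, 0.1065, 0.1237]
ft_force: [-0.1, -1.0, 5.9]
position: [0.5402, 0.1065, 0.1233]
ft_force: [-3.0, -0.9, 25.8]
position: [0.541, 0.1065, 0.1232]
ft_force: [-2.5, -0.0, 18.2]
```

Bottomed at z 0.1233, exactly 20 mm deeper than the others. Relaxing, releasing and retreating straight up.

```bash
python3 -m pendant '[[[-0.8,0,0],0,-0.8],[[0,0,0],0,-0.8],[[0,0,0],0,-0.5],[[0,0,0],0,-0.3],[[0,0,0],0,0],[[0,0,0],0,0.6],[[0,0,0],0,0.6],[[0,0,0],0,0.6]]'; python3 -m pendant '[[[0,0,8],0,0.6],[[0,0,20],0,0.6],[[0,0,30],0,0.6],[[0,0,40],0,0.6],[[0,0,40],0,0.6],[[-40,0,20],0,0.6],[[-40,-40,0],0,0.6],[[-40,-40,0],0,0.6],[[0,-40,0],0,0.6],[[0,-40,0],0,0.6],[[0,0,0],0,0.6]]'; python3 - <<'E'
from h import *
im,d=viewer.get_image('side'); t,_=viewer.get_image('top')
a=cv2.resize(im[190:320,245:345,::-1],(450,585),interpolation=2); b=cv2.resize(t[160:260,210:270,::-1],(340,585),interpolation=2)
cv2.imwrite('pics/fin.png',np.hstack([a,b]))
x=cloud('side',d); q=x[(abs(x[...,0]-.538)<.02)&(abs(x[...,1]-.106)<.02)&(x[...,2]>.115)&(x[...,2]<.2)]; print('handle',len(q),q.mean(0).round(4),'top',q[:,2].max())
h=q[q[:,2]>.155];print(h.mean(0)); I=np.load('side0.npz')
for nm,z0,z1,pu,pv in(('bottle',.07,.1,275,182),('vial',.05,.075,382,265)):
    k=np.zeros((400,640),bool);k[pv-20:pv+20,pu-20:pu+20]=1;q=x[k&(x[...,2]>z0)&(x[...,2]<z1)];print(nm,len(q),q.mean(0).round(3))
E
```

```text
time_s: 19.18
position: [0.5394, 0.107, 0.1219]
tool_rot: [[-0.999, -0.015, 0.05], [-0.016, 1.0, -0.014], [-0.049, -0.015, -0.999]]
ft_force: [0.3, -0.0, -0.1]
grip_width: 0.0686
time_s: 20.55
position: [0.4141, -0.0564, 0.2912]
tool_rot: [[-0.998, -0.016, 0.058], [-0.017, 1.0, -0.016], [-0.058, -0.017, -0.998]]
ft_force: [-1.3, 0.1, -0.4]
grip_width: 0.0682
handle 372 [0.5351 0.1103 0.1457] top 0.16471538870467117
[0.53672056 0.10738815 0.16148969]
bottle 371 [ 0.679 -0.14   0.084]
vial 258 [ 0.402 -0.02   0.059]
```

View pics/fin.png

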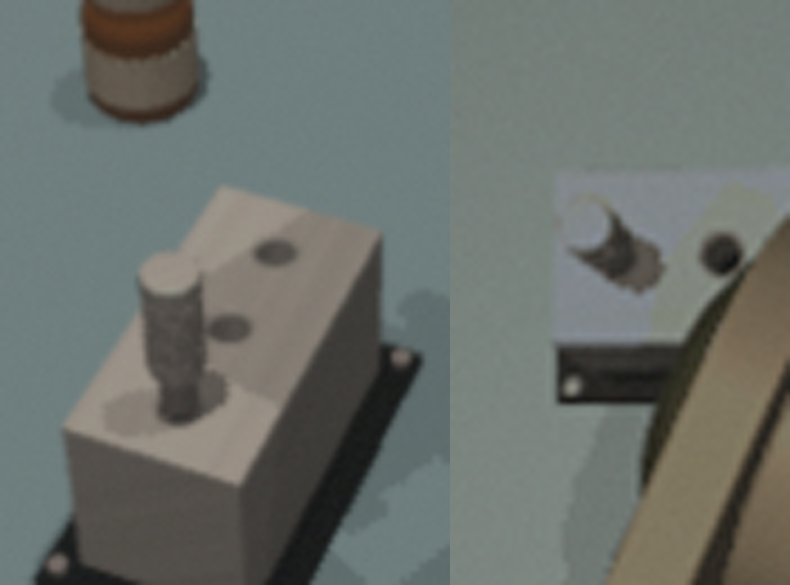

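The rod stands released in well_a: its top is at (170,270), the groove is at the rim near (180,415), and the top measures 0.1615 m against the expected 0.162 m. The bottle and vial have not moved.

```bash
python3 -c "
from rig import ticket
print(ticket.close_job())"
```

```text
the job is handed in; nothing more can be done
None
```

The rod is standing released in well_a, the full-stroke well, with its groove at the rim, and I have handed the job in.

- **Finding the well:** well_c and well_b both stopped hard at about 44–45 mm. In well_a the rod went exactly 20 mm deeper before it bottomed.
- **Forces:** the highest vertical force I read was about 26 N, against the 35 N limit, sampled at the end of each 1/8 s row. The rod brushed the rim of well_a on entry (about 8.5 N, with up to 4.7 N sideways). I recentred it in y and it slid freely.
- **Last checks:** the handle top measured 161.5 mm, against 162 mm if fully bottomed. The groove shows at the rim in the side view. The bottle and vial measured in their starting positions, and the gripper is open and clear. The clock was about 20.6 s, against the 72 s limit.
- **Did not fully agree:** the tool had tilted about 3° by the end, although the rod still looked upright. I did not measure the screwdriver again after the moves; nothing was moved near it after the rod was lifted from the stand.

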